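# Start the stirrer under the tall vial

## Robot

A 6-joint arm with a two-finger parallel gripper is mounted at the origin on the work surface. World frame = base frame: x ahead of the robot, y to its left, z up, the work surface at z = 0. Lengths are in mm, angles in rad, forces in N, time in s.
With the tool pointing down it reaches from about 350 to 775 mm from the base axis. Payload 7.3 kg.
Tool frame: the origin (TCP) lies midway between the tips of the shut fingers; the grasp point (between the pads) lies 19 mm behind it; z points along the fingers, y is the line along which they close (so a half turn about z gives the same grasp; the last joint's range is limited). The gripper opens to 92 mm and grips with 3 to 60 N. Pads are 19 mm wide; open, the fingers measure 130 mm over their backs; the gripper's body (75 mm by 190 mm) begins 47 mm behind the grasp point.
Start: joints at [1.156, 0.342, 1.524, -0, 1.275, -0.146], TCP at [139.411, 506.171, 226.741] pointing down, gripper open.
Joint ranges: [-2.53, 2.53], [-0.77, 2.02], [0.04, 2.7], [-1, 4.14], [0.28, 2.66], [-3.11, 3.11]. Speed limits (rad/s): [2.57, 2.57, 3.14, 3.14, 3.14, 3.14].

## Interface

Orientations are given as [roll, pitch, yaw] about the fixed x, y, z axes, in that order (R = Rz(yaw) Ry(pitch) Rx(roll)).
In Python, from plant import bot gives the robot as it stands.
- The arm moves only by the tool jog_arm, never from a script. Its arguments are lists of equal length, an entry for each row: "dp": the shift along the tool's x, y, z in m, a list of three; "twist": the turn about the tool's z in degrees. A call has 1 to 10 rows; each row shifts and turns the commanded pose from where the row before left it, along the tool's axes as they then stand; what a row does not reach is not made up. A row lasts 1/8 s, in which the tool goes at most 62.5 mm and 10.7 degrees, less where a joint would pass 70% of its speed; a pose out of reach is approached as far as the arm can. A call is refused whole if a number of a shift passes 0.0625 or a number of a turn 10.7, either way. A call with a gripper value outside its range is refused whole. "jaw" is the finger opening in m, from 0 to 0.0918, set as the call begins (left out, the last holds). The fingers move at their own pace and stop on an object; the grip force is fixed at half the most. Time passes only in rows, so rows that do not move let the fingers close. It gives the time, the measured TCP pose, the force, the opening and the grip force at its end, in the units of the state.
- bot.get_obs(): the state, without advancing time (a new reading comes with each control period).
- bot.capture(name): name is "scene" or "side" or "wrist"; returns the picture (480x640x3 uint8, blue, green, red); there is no depth.
- bot.camera_params(name): a dict with "fx", "fy", "cx", "cy" (pixels), "R" (3x3) and "t" (3): a world point X has camera coordinates R X + t. Camera axes: x right, y down, z forward; pixel columns grow to the right and rows downward; lengths in mm; the calibration is good to about 2 mm. The wrist camera is an equidistant fisheye: a pixel r from the principal point sees the ray r / f radians off the axis. A picture is of the moment at which its call begins: read the wrist's pose just before it. camera_params takes no time and is no camera call; for the wrist camera it gives the pose at the moment of the call.
- bot.close_job(): hands the job in; it is judged then, once.
Trained networks look in the newest picture that a camera, given by its name, has taken for a name from the list of things; names that differ only in an ending like _2 or _b are one class to them, and where a whole thing is asked for, a point or a joint stands for the part that bears it (a point fixed in the world has none). Each returns a list of dicts, best first, with "confidence" (0 to 1); they miss things now and then, are a little off and sometimes report something else, mostly with a low value. They report only what shows in the picture. A call takes as long as a camera call. They do not tell look-alikes from the thing itself.
- bot.find_in(camera, label): "bbox" ([centre column, centre row, width, height] in pixels, round what is visible of it).
- bot.masks_of(camera, label): "pixels" (480x640 bool, what is visible of it) and "bbox" ([centre column, centre row, width, height] in pixels, round what is visible of it).
The state is a dict: "time": time; "joint_positions": joint angles; "dq": joint speeds; "tau": joint torques, N m; "tool_pos": TCP position; "tcp_rot": TCP orientation; "contact_force": force on the tool from outside, world axes, zero at the start; "moment": the same for the moment, N m; "grip_width": finger opening in mm; "finger_force": force on a finger pad.
Only numpy, scipy, OpenCV 4.12 (cv2) and the standard library are available. Lean on these libraries where they do the work, as an engineer would, in place of code of your own. Each camera call takes 0.05 s, during which the arm holds its last target. There are 200 camera calls.

## Task

Set the four-place stirrer going for the tall vial: with the fingertips, lightly press the round key that belongs to the well in which the tall vial stands (the key straight in front of it) well down and let it come up again, then press the long start bar at the right-hand end of the key row (seen from the robot) in the same way and withdraw. Press no other key on the way, and do not push hard; the vials and everything else standing about stay where they are and are not to be pushed or lifted.

Things in the scene. Friction and masses are not known exactly. Their poses are not given: they have to be found in the camera images.
- stirrer: fixed white box, 200 (x) x 430 (y) x 60 mm high, flat deck; origin: centre of underside, x away from the robot, y left, z up. Key row at x -60 mm, y: square stop key +168, round key1 to key4 +93 +31 -31 -93, start bar -172. Four wells (30 mm wide, 20 deep) at x +45, at the y of key1 to key4, a printed line joining each to its key. Keys stand 62 mm apart or more: close the fingers
- key1_top (a point): centre of the top face of round key 1 (28 mm diameter, stands 12 mm over the deck, 72 mm over the table when up); moves with the key
- key1 (a joint): how far this key is pressed down, m: 0 up, 0.008 at the hard stop; it registers at 0.004. A spring (1 N at first, 4.2 N fully down) returns it when let go
- key2_top (a point): centre of the top face of round key 2 (28 mm diameter, stands 12 mm over the deck, 72 mm over the table when up); moves with the key
- key2 (a joint): how far this key is pressed down, m: 0 up, 0.008 at the hard stop; it registers at 0.004. A spring (1 N at first, 4.2 N fully down) returns it when let go
- key3_top (a point): centre of the top face of round key 3 (28 mm diameter, stands 12 mm over the deck, 72 mm over the table when up); moves with the key
- key3 (a joint): how far this key is pressed down, m: 0 up, 0.008 at the hard stop; it registers at 0.004. A spring (1 N at first, 4.2 N fully down) returns it when let go
- key4_top (a point): centre of the top face of round key 4 (28 mm diameter, stands 12 mm over the deck, 72 mm over the table when up); moves with the key
- key4 (a joint): how far this key is pressed down, m: 0 up, 0.008 at the hard stop; it registers at 0.004. A spring (1 N at first, 4.2 N fully down) returns it when let go
- start_bar_top (a point): centre of the top face of the start bar (26 mm deep, 52 mm wide along the stirrer's y, same height as the round keys); moves with it
- start_bar (a joint): how far the start bar is pressed down, m; same travel, spring and register point as the round keys
- stop_key_top (a point): centre of the top face of the stop key (26 mm square, same height)
- stop_key (a joint): how far the stop key is pressed down, m; same travel and spring
- tall_vial: the tall brown vial with black cap, 28 mm diameter, 95 mm tall, loose in one of the four wells; origin at the centre of its underside, z up. Its cap stands 75 mm over the deck
- short_vial1: a short brown vial with black cap, 28 mm diameter, 57 mm tall, loose in one of the other wells; origin at the centre of its underside
- short_vial2: a short brown vial with black cap, 28 mm diameter, 57 mm tall, loose in one of the other wells; origin at the centre of its underside
- short_vial3: a short brown vial with black cap, 28 mm diameter, 57 mm tall, loose in one of the other wells; origin at the centre of its underside
- sample_vial: small clear vial with a blue cap, 12 mm diameter, 32 mm tall, loose, standing on the stirrer's deck between keys and wells; origin at the centre of its underside; leave alone
- spare_cap: black screw cap, 26 mm diameter, 12 mm high, loose on the deck near the start bar; origin at the centre of its underside; leave alone
- solvent_bottle: brown bottle, 90 mm diameter, 200 mm tall, standing on the table; origin at the centre of its underside; leave alone
- jar: clear jar, 64 mm diameter, 85 mm tall, on the table; origin at the centre of its underside; leave alone
- beaker: glass beaker, 70 mm across, 90 mm tall, on the table; origin at the centre of its underside; leave alone
- spatula: spatula lying on the table; origin near the middle of its length; leave alone
- reagent_bottle: white bottle with a red cap, 40 mm diameter, 75 mm tall, on the table; origin at the centre of its underside; leave alone
Not all that is in view belongs to the job. Leave any purple or yellow look-alike of the short_vial1 alone.

How it is judged:
By the outcome, as a careful person would: the job done as asked, in the order asked, and still so for the second after the job is handed in, with the robot touching nothing.
It also fails if it takes over 38 s, if anything falls off the work surface, if the arm or the gripper's body presses on something with over 40 N, if the wrist force passes 120 N, or if a joint passes its speed limit or range.

## Working session

There is one attempt and no reset: what is moved stays moved. The work goes in short steps, Python scripts to look and compute and a tool call to move; the robot and the scene stay as the last step left them, time stands still between calls to the robot, and variables do not carry over. Pictures are saved under pics/ and viewed, at most 10 in all, crops included, and the job is handed in when it is done.

Besides the shell and the picture viewer there is one more tool, called after "Emit:" by a JSON object that holds its "name" and its "arguments", one argument or row to a line. jog_arm: Moves the arm, as the interface text tells. Its arguments: {"type":"object","properties":{"dp":{"type":"array"},"twist":{"type":"array"},"jaw":{"type":"number"}},"required":["dp","twist"]}

```bash
mkdir -p pics; python3 - <<'E'
from plant import bot
import cv2,numpy as np
for n in("scene","side"):
    cv2.imwrite(f"pics/{n}0.png",bot.capture(n))
    p=bot.camera_params(n);print(n,{k:np.round(v,3).tolist() for k,v in p.items()})
o=bot.get_obs();print(o['time'],o['tool_pos'],o['tcp_rot'])
E
```

```text
scene {'fx': 490.75, 'fy': 490.75, 'cx': 316.247, 'cy': 247.978, 'R': [[-0.431, 0.902, 0.007], [0.689, 0.334, -0.643], [-0.582, -0.272, -0.766]], 't': [264.241, -342.134, 1510.794]}
side {'fx': 614.802, 'fy': 614.802, 'cx': 324.752, 'cy': 238.014, 'R': [[-0.978, -0.208, -0.004], [-0.121, 0.586, -0.801], [0.169, -0.783, -0.598]], 't': [591.974, 116.799, 1379.522]}
0.1 [139.2519192  505.8023307  226.12585204] [-3.14020631e+00 -2.12188597e-04  2.87281533e+00]
```

View pics/scene0.png

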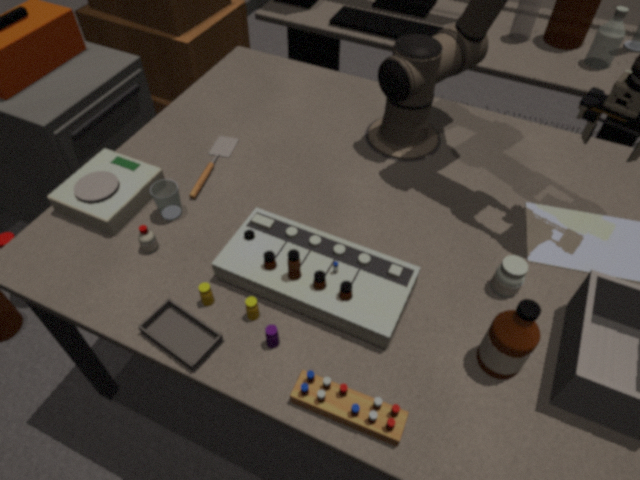

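View pics/side0.png

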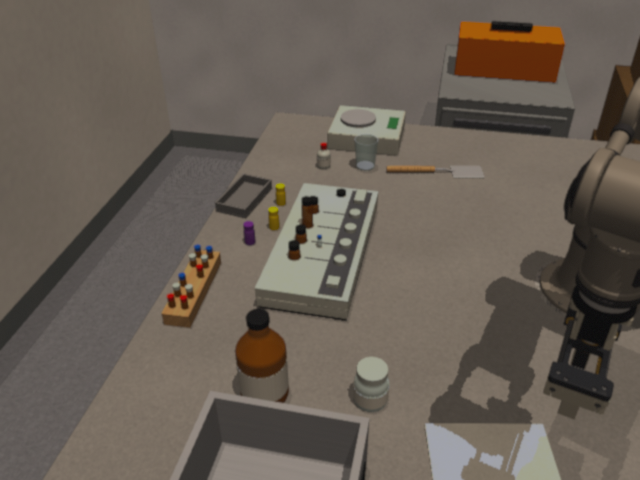

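The scene camera looks back at the robot, so the robot's right is image-left. The vials there are at (269,260), (294,264), (319,280) and (345,290). The second, (294,264), looks tall; the yellow and purple ones on the table are look-alikes. The start bar is at about (262,220) and the stop key at (396,270). I'll check this in an enlarged crop.

```bash
python3 - <<'E'
import cv2,numpy as np
a=cv2.imread("pics/scene0.png")[200:350,205:425];b=cv2.imread("pics/side0.png")[175:320,250:390]
a=cv2.resize(a,None,fx=3.6,fy=3.6,interpolation=cv2.INTER_CUBIC);b=cv2.resize(b,None,fx=4,fy=4,interpolation=cv2.INTER_CUBIC)
cv2.imwrite("pics/a.png",np.clip(a*1.5,0,255));cv2.imwrite("pics/b.png",np.clip(b*1.5,0,255))
E
```

```text
[ WARN:0@0.071] global loadsave.cpp:1063 imwrite_ Unsupported depth image for selected encoder is fallbacked to CV_8U.
```

View pics/a.png

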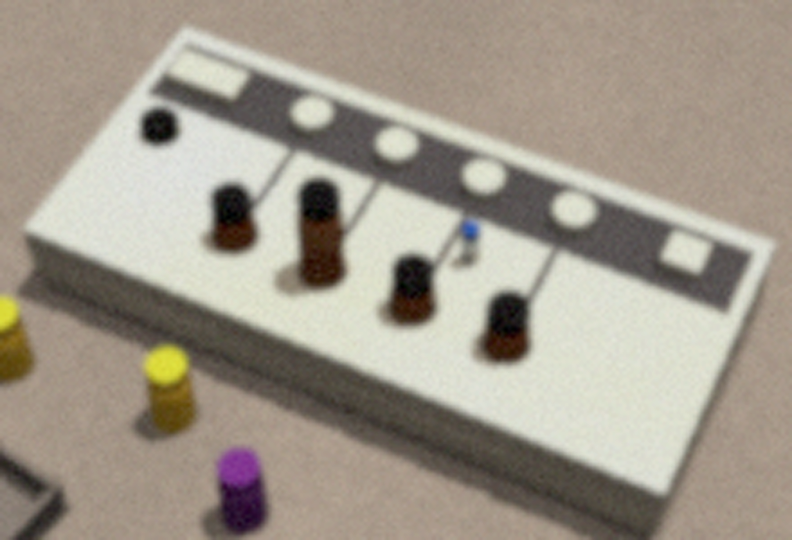

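View pics/b.png

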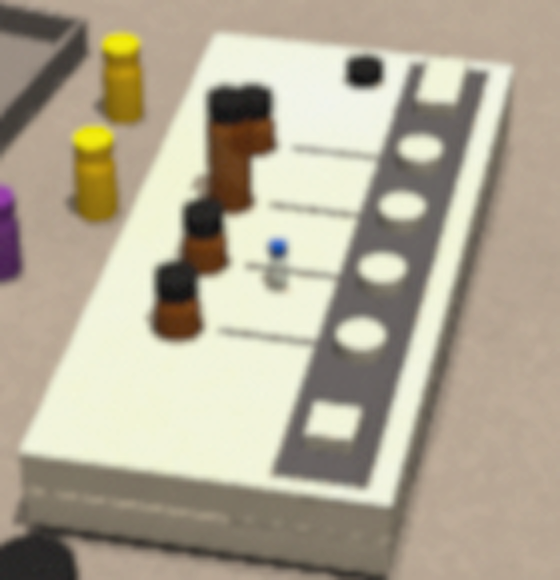

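The tall vial stands in the second well from the start bar. Its printed line leads to key3, at crop a (397,144) and crop b (402,207). Next I fit the stirrer pose from the key centres in both views.

```bash
cat > fit.py <<'E'
import numpy as np
from scipy.optimize import least_squares
from plant import bot
KY=[-172,-93,-31,31,93,168]
L=np.array([[-60,y,72] for y in KY]+[[100,-215,60],[100,215,60],[-100,215,60],[-100,-215,60]],float)
A=np.array([(207,75),(312,111),(397,144),(484,176),(574,210),(686,252),(27,232),(664,494),(775,243),(185,28)],float)
B=np.array([(440,83),(420,150),(402,207),(382,268),(361,335),(333,421),(215,34),(22,455),(395,507),(513,66)],float)
P={"scene":(A+.5)/3.6-.5+[205,200],"side":(B+.5)/4-.5+[250,175]}
C={n:bot.camera_params(n) for n in P}
def world(q,L=L):
    c,s=np.cos(q[2]),np.sin(q[2]);return np.c_[c*L[:,0]-s*L[:,1]+q[0],s*L[:,0]+c*L[:,1]+q[1],L[:,2]]
def proj(n,X):
    c=C[n];k=X@np.array(c["R"]).T+np.array(c["t"]);return np.c_[c["fx"]*k[:,0]/k[:,2]+c["cx"],c["fy"]*k[:,1]/k[:,2]+c["cy"]]
for names in(["scene"],["side"],["scene","side"]):
    r=least_squares(lambda q:np.concatenate([(proj(n,world(q))-P[n]).ravel() for n in names]),[500,0,0],x_scale=[100,100,1],loss="soft_l1")
    print(names,r.x.round(3),np.abs(r.fun).max().round(2),np.sqrt((r.fun**2).mean()).round(2))
W=world(r.x);print(W[[2,0]].round(1))
if __name__=="__main__":
    o=bot.get_obs();print(o['time'],o['tool_pos'],o['tcp_rot'])
    from scipy.spatial.transform import Rotation as Ro
    T=Ro.from_euler('xyz',o['tcp_rot'])
    for i in(2,0):print(T.inv().apply(W[i]-o['tool_pos']).round(1))
    print("tool y yaw deg",np.degrees(np.arctan2(*T.as_matrix()[[1,0],1])),"stirrer yaw",np.degrees(r.x[2]))
E
python3 fit.py
```

```text
['scene'] [ 6.11257e+02 -3.27900e+00 -6.00000e-03] 1.35 0.42
['side'] [ 6.10857e+02 -3.74500e+00 -2.00000e-03] 0.68 0.3
['scene', 'side'] [ 6.10973e+02 -3.40900e+00 -4.00000e-03] 1.36 0.39
[[ 550.9  -34.2   72. ]
 [ 550.3 -175.2   72. ]]
0.1 [139.2519192  505.8023307  226.12585204] [-3.14020631e+00 -2.12188597e-04  2.87281533e+00]
[-540.2 -411.1  154.6]
[-577.2 -547.2  154.8]
tool y yaw deg 74.60021064535773 stirrer yaw -0.22507572552519278
```

Both views agree to within about 0.5 mm: key3 is at (550.9, -34.2) and the start bar at (550.3, -175.2). I'll approach high with the jaws shut. The closing axis goes along world y, so the wide gripper body stays clear of the tall vial.

Emit:
{"name": "jog_arm", "arguments": {
  "dp": [
    [-0.045,-0.034,0],
    [-0.045,-0.034,0],
    [-0.045,-0.034,0],
    [-0.045,-0.034,0],
    [-0.045,-0.034,0],
    [-0.045,-0.034,0],
    [-0.045,-0.034,0],
    [-0.045,-0.034,0],
    [-0.045,-0.034,0],
    [-0.045,-0.034,0]
  ],
  "twist": [0,0,0,0,0,0,0,0,0,0],
  "jaw": 0
}}

```text
time: 1.35
tool_pos: [483.7, 57.2, 226.5]
tcp_rot: [3.141, -0.0, 2.872]
contact_force: [0.8, 1.0, 0.2]
grip_width: 0.8
finger_force: 0.0
```

Emit:
{"name": "jog_arm", "arguments": {
  "dp": [
    [-0.045,-0.0355,0],
    [-0.045,-0.0355,0],
    [0,0,0],
    [0,0,0.04],
    [0,0,0.04],
    [0,0,0]
  ],
  "twist": [0,0,-7.6,-7.6,0,0]
}}

```text
time: 2.1
tool_pos: [548.7, -33.1, 143.9]
tcp_rot: [3.14, -0.007, 3.138]
contact_force: [-0.3, -0.5, 0.9]
grip_width: 0.2
finger_force: 0.0
```

```bash
python3 fit.py|tail -4; python3 - <<'E'
from plant import bot
import cv2
o=bot.get_obs();print(o['contact_force'],o['grip_width'],o['dq'].round(3) if hasattr(o['dq'],'round') else o['dq'])
a=bot.capture("side")[140:320,200:440];b=bot.capture("wrist")
cv2.imwrite("pics/s1.png",cv2.convertScaleAbs(cv2.resize(a,None,fx=3.2,fy=3.2,interpolation=2),alpha=1.5));cv2.imwrite("pics/w1.png",b)
E
```

```text
2.1 [548.6851202  -33.11423975 143.85181536] [ 3.14007874 -0.00723189  3.13780664]
[-2.7 -1.2 71.8]
[  -2.7 -142.2   71.6]
tool y yaw deg 89.78245032017296 stirrer yaw -0.22507572552519278
[-0.28114727 -0.48010071  0.86146801] 0.17149863910018245 [ 0.002 -0.051 -0.079 -0.001  0.039  0.002]
```

View pics/w1.png

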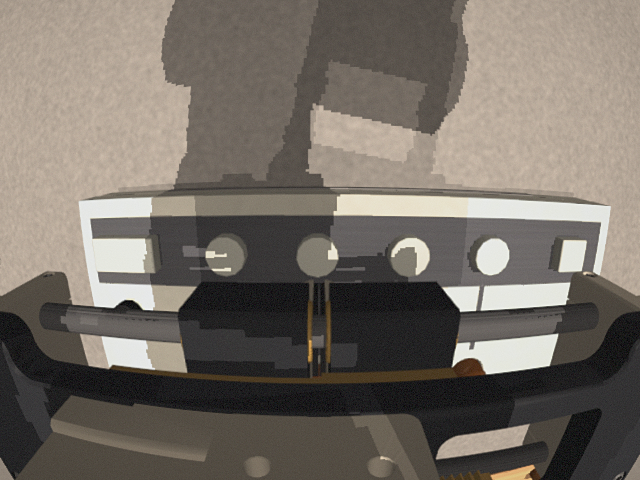

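View pics/s1.png

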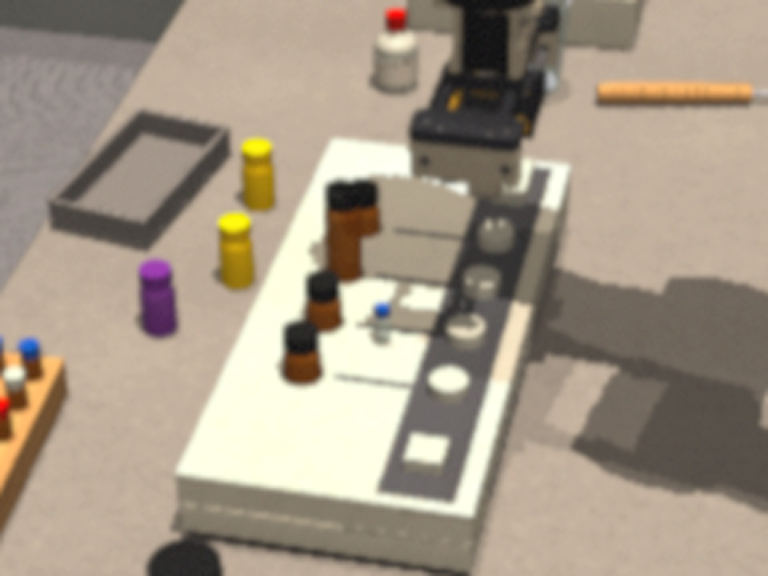

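The wrist view shows key3 at (317,256) in line with the shut fingers. From left to right: start bar (125,253), key4 (225,254), then key3. The tall vial is ahead of the hand and clear of it. I'll correct about 2 mm and go down.

Emit:
{"name": "jog_arm", "arguments": {
  "dp": [
    [-0.002,-0.001,0.03],
    [0,0,0.03],
    [0,0,0],
    [0,0,0],
    [0,0,0]
  ],
  "twist": [0,0,0,0,0]
}}

```text
time: 2.82
tool_pos: [554.0, -34.7, 88.6]
tcp_rot: [-3.141, 0.003, 3.138]
contact_force: [0.7, 0.0, -1.1]
grip_width: 0.6
finger_force: 0.0
```

Emit:
{"name": "jog_arm", "arguments": {
  "dp": [
    [0.002,0,0.006],
    [0,0,0.005],
    [0,0,0],
    [0,0,0],
    [0,0,0]
  ],
  "twist": [0,0,0,0,0]
}}

```text
time: 3.45
tool_pos: [551.0, -34.5, 75.8]
tcp_rot: [3.142, 0.0, 3.138]
contact_force: [-0.3, -0.1, 0.2]
grip_width: 0.5
finger_force: 0.0
```

Emit:
{"name": "jog_arm", "arguments": {
  "dp": [
    [0,0,0.002],
    [0,0,0.002],
    [0,0,0.002],
    [0,0,0],
    [0,0,0],
    [0,0,0]
  ],
  "twist": [0,0,0,0,0,0]
}}

```text
time: 4.2
tool_pos: [550.9, -34.5, 69.8]
tcp_rot: [3.142, 0.0, 3.138]
contact_force: [0.2, 0.4, 1.1]
grip_width: 0.1
finger_force: 0.9
```

Emit:
{"name": "jog_arm", "arguments": {
  "dp": [
    [0,0,0.002],
    [0,0,0.002],
    [0,0,0],
    [0,0,0],
    [0,0,0]
  ],
  "twist": [0,0,0,0,0]
}}

```text
time: 4.82
tool_pos: [550.9, -34.5, 65.8]
tcp_rot: [3.142, 0.0, 3.138]
contact_force: [-0.2, -0.4, 3.5]
grip_width: 0.5
finger_force: 1.7
```

```bash
python3 - <<'E'
from plant import bot
import numpy as np
F=[]
for i in range(5):
    bot.capture("side");o=bot.get_obs();F.append([*o['contact_force'],o['tool_pos'][2]])
print(np.round(F,2))
E
```

```text
[[ 4.900e-01  1.200e-01  3.620e+00  6.578e+01]
 [-5.500e-01  2.300e-01  3.780e+00  6.577e+01]
 [-3.000e-01  5.700e-01  3.950e+00  6.579e+01]
 [ 3.300e-01 -3.000e-02  3.320e+00  6.576e+01]
 [-3.300e-01  6.900e-01  2.890e+00  6.575e+01]]
```

The force of about 3.5 N matches the spring at 6 mm, so key3 has registered. I'll lift off and go over to the start bar.

Emit:
{"name": "jog_arm", "arguments": {
  "dp": [
    [0,0,-0.005],
    [0,0,-0.02],
    [0,0,-0.025],
    [0,0,0],
    [0,-0.035,0],
    [0,-0.035,0],
    [0,-0.035,0],
    [0,-0.036,0],
    [0,0,0],
    [0,0,0]
  ],
  "twist": [0,0,0,0,0,0,0,0,0,0]
}}

```text
time: 6.32
tool_pos: [549.7, -174.8, 114.7]
tcp_rot: [3.14, -0.002, 3.138]
contact_force: [-0.6, -0.2, -0.4]
grip_width: 0.6
finger_force: 0.0
```

Emit:
{"name": "jog_arm", "arguments": {
  "dp": [
    [0,0,0.02],
    [0,0,0.02],
    [0,0,0],
    [0,0,0],
    [0,0,0]
  ],
  "twist": [0,0,0,0,0]
}}

```text
time: 6.95
tool_pos: [550.9, -175.4, 76.6]
tcp_rot: [-3.141, 0.001, 3.138]
contact_force: [0.6, -0.3, -0.5]
grip_width: 0.3
finger_force: 0.0
```

```bash
python3 - <<'E'
from plant import bot
import cv2
o=bot.get_obs();print(o['time'],o['tool_pos'],o['contact_force'])
cv2.imwrite("pics/w2.png",bot.capture("wrist"))
E
```

```text
6.95 [ 550.90073804 -175.36852444   76.59985856] [ 0.60734714 -0.32314777 -0.54788605]
```

View pics/w2.png

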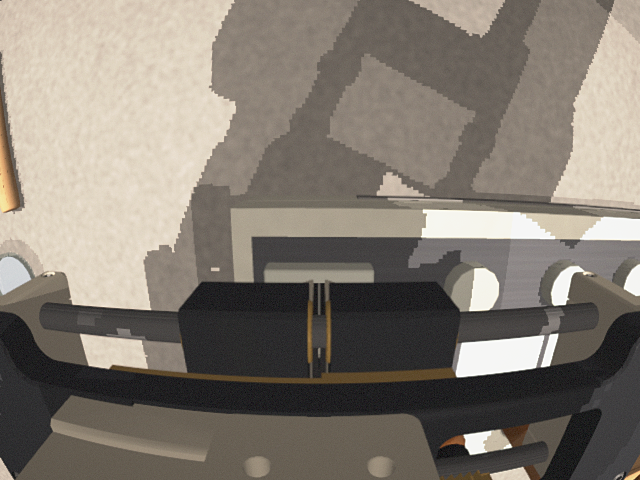

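The start bar, spanning (265–373, 272), is centred under the fingers at column 319. Key4 at (472,285) is well clear, so I'll press down to about 66 mm.

Emit:
{"name": "jog_arm", "arguments": {
  "dp": [
    [0,0,0.002],
    [0,0,0.002],
    [0,0,0.002],
    [0,0,0.002],
    [0,0,0.002],
    [0,0,0],
    [0,0,0],
    [0,0,0]
  ],
  "twist": [0,0,0,0,0,0,0,0]
}}

```text
time: 8.0
tool_pos: [550.4, -175.5, 65.8]
tcp_rot: [-3.142, 0.0, 3.138]
contact_force: [-0.9, 0.4, 3.8]
grip_width: 0.6
finger_force: 1.7
```

At 6.2 mm down the force is 3.8 N, so the start bar has registered too. I'll withdraw straight up.

Emit:
{"name": "jog_arm", "arguments": {
  "dp": [
    [0,0,-0.005],
    [0,0,-0.02],
    [0,0,-0.04],
    [0,0,-0.05],
    [0,0,-0.03],
    [0,0,0],
    [0,0,0],
    [0,0,0]
  ],
  "twist": [0,0,0,0,0,0,0,0]
}}

```text
time: 9.0
tool_pos: [549.7, -175.1, 209.1]
tcp_rot: [3.14, -0.003, 3.138]
contact_force: [-0.3, -0.7, -1.2]
grip_width: 0.4
finger_force: 0.0
```

```bash
python3 - <<'E'
from plant import bot
import cv2
cv2.imwrite("pics/s2.png",cv2.convertScaleAbs(cv2.resize(bot.capture("side")[140:320,200:440],None,fx=3.2,fy=3.2,interpolation=2),alpha=1.5))
E
```

```text
(no output)
```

View pics/s2.png

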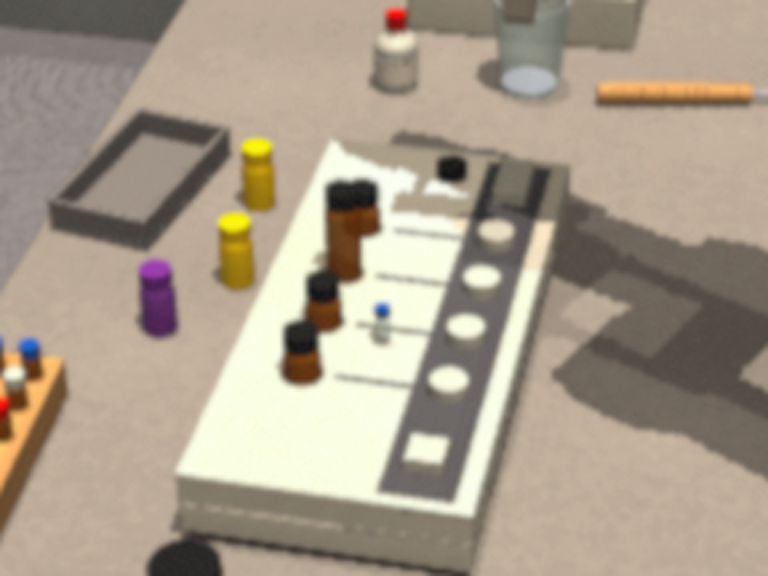

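The keys are up again. The vials, the spare cap (452,168) and the sample vial (381,322) have not moved, and the arm is clear.

```bash
python3 -c "
from plant import bot
print(bot.close_job())"
```

```text
the job is handed in; nothing more can be done
None
```

I pressed key 3 (the tall vial's key), then the start bar, each about 6 mm down at under 4 N by the readings, let both come back up, withdrew and handed the job in at about 9 s; no verdict came back, and nothing else had visibly moved in the last picture.

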